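Snap the lid onto the controller case

TASK

The lid of the grey electronics case on the taped-down base board is laid on but not yet snapped in. With a closed fingertip, press it down one corner after another until all four corners have clicked and the lid lies flush on the case all round, then take the hand away. Only press: don't lift or take off the lid, keep off the display in its middle, and leave the tape, cup, screwdriver and breadboard where they are.

Things in the scene. Friction and masses are not known exactly. Their poses are not given: they have to be found in the camera images.
- case: Light grey plastic electronics case, 110 (x) x 160 (y) x 50 mm high, walls 3 mm, fixed on a brown 150 x 220 x 6 mm fibreboard base board that is taped to the table (it cannot move). Origin: centre of the board's underside, on the table; z up, y along the case's long side, x along its short side. Its rim stands 56 mm above the origin.
- lid: Lid of the case: a thin 4 mm plastic plate, 110 x 160 mm, laid squarely over the case, with a skirt that keeps it in place; 0.16 kg. It starts about 7.5 mm proud all round. The plate twists, so each corner must be pressed on its own; pressing the middle of the lid or of a side does not close it. Origin: middle of the plate's underside; axes as the case. Fully shut: 56 mm above the case's origin.
- display: Black-framed rectangular display, 30 (x) x 60 (y) mm, in the middle of the lid, standing 2 mm above its top. Not to be touched. Origin: centre of its underside, at the height of the lid's top.
- corner0 (a point): Place to press at the lid's front left (-x, +y) corner in the case's frame: on the lid's top over a snap post, 44 mm from the case's middle in x and 66 mm in y. It moves with the lid: 67.5 mm above the case's origin at the start, 60 mm shut. Pressed here, a corner resists with up to about 14 N, then the force drops as its snap post clicks in.
- corner1 (a point): Place to press at the lid's front right (-x, -y) corner in the case's frame: on the lid's top over a snap post, 44 mm from the case's middle in x and 66 mm in y. It moves with the lid: 67.5 mm above the case's origin at the start, 60 mm shut. A clicked corner stays down, 60 to 61 mm above the case's origin; one not clicked springs back and stands 4 to 10 mm proud.
- corner2 (a point): Place to press at the lid's back right (+x, -y) corner in the case's frame: on the lid's top over a snap post, 44 mm from the case's middle in x and 66 mm in y. It moves with the lid: 67.5 mm above the case's origin at the start, 60 mm shut. The order of the corners is free. Once shut, a firm push meets the solid rim.
- corner3 (a point): Place to press at the lid's back left (+x, +y) corner in the case's frame: on the lid's top over a snap post, 44 mm from the case's middle in x and 66 mm in y. It moves with the lid: 67.5 mm above the case's origin at the start, 60 mm shut. While another corner is out, a clicked one may ride up to 1 mm high.
- tape: Bystander: roll of cream masking tape lying flat, 96 mm across, hole 76 mm, 24 mm high. Origin: centre of its underside.
- cup: Bystander: take-away cup of iced coffee, dark blue sleeve, white cap, black straw; 86 mm across the cap, 107 mm high (175 mm with the straw). Origin: centre of its underside.
- screwdriver: Bystander: screwdriver lying on the table, 170 mm long, black handle. Origin: about its middle, on the table; x runs from handle to tip.
- breadboard: Bystander: white solderless breadboard, 55 x 83 x 9 mm, lying flat. Origin: centre of its underside.
Not all that is in view belongs to the job. What is meant by the lid is not orange or turquoise, and is the larger of those in its own colour.

How it is judged (in metres and radians):
On the way:
1. a corner of the lid has clicked home while another corner still stands open (the lid is worked shut corner by corner) (z of any of corner0, corner1, corner2, corner3 in the frame of case below 0.0618 m and z of any of corner0, corner1, corner2, corner3 in the frame of case above 0.063 m), for 0.2 s.
At the end, for the whole second after the job is handed in: All four corners of the lid are snapped in: each corner's top is no more than 1.8 mm above its fully shut height (60 mm above the case's origin), and the lid is at rest (z of each of corner0, corner1, corner2, corner3 in the frame of case below 0.0618 m and linear speed of lid below 0.01 m/s); the robot touches nothing.
It fails at once if the lid is lifted: its middle rises more than 8 mm above where it was laid (z of lid in the frame of case above 0.072 m).
It fails at once if the display is touched (more than 1 N) (contact force between any of the fingers, the arm and display above 1 N).
It fails at once if the tape, cup, screwdriver or breadboard is lifted, knocked over or shifted by more than 20 mm (distance of any of tape, cup, screwdriver, breadboard from where it was at the start of the episode above 0.02 m or angle between cup's own z axis and vertical above 0.3 rad).
It also fails if it takes over 38 s, if anything falls off the work surface, if the arm or the gripper's body presses on something with over 40 N, if the wrist force passes 120 N, or if a joint passes its speed limit or range.

ROBOT

A 7-joint arm with a two-finger parallel gripper is mounted at the origin on the work surface. World frame = base frame: x ahead of the robot, y to its left, z up, the work surface at z = 0. Lengths are in mm, angles in rad, forces in N, time in s.
With the tool pointing down it reaches from about 400 to 900 mm from the base axis. Payload 5.6 kg.
Tool frame: the origin (TCP) lies midway between the tips of the shut fingers; the grasp point (between the pads) lies 19 mm behind it; z points along the fingers, y is the line along which they close (so a half turn about z gives the same grasp; the last joint's range is limited). The gripper opens to 92 mm and grips with 3 to 60 N. Pads are 20 mm wide; open, the fingers measure 128 mm over their backs; the gripper's body (75 mm by 189 mm) begins 69 mm behind the grasp point.
Start: joints at [-1.369, 0.468, -0.012, 1.603, 0.006, 1.071, -0.056], TCP at [157.577, 630.618, 214.592] pointing down, gripper open.
Joint ranges: [-2.53, 2.53], [-0.31, 2.02], [-1.57, 1.55], [0.28, 2.44], [-1.29, 4.43], [0.15, 1.84], [-2.92, 2.92]. Speed limits (rad/s): [2.57, 2.57, 3.14, 3.14, 3.14, 3.14, 3.14].

INTERFACE

Orientations are given as a rotation vector (axis times angle).
In Python, from cell import robot, grip, kin, viewer gives the robot as it stands. Calls block until the motion is done:
- robot.movep(position, orientation): joint-space move of the TCP to a pose.
- robot.servo_line(position, feed=150, rotation=None): straight line of the TCP; rotation=None keeps the orientation; feed is the mean speed in mm/s.
- robot.goto_joints(angles): joint-space move.
- grip(opening, newtons=None): opening from 0.0 (shut) to 1.0 (fully open); newtons is the grip in N (None keeps the last); returns when the fingers have stopped.
- robot.hold(seconds).
- kin.ik(position, orientation): joint angles nearest the present ones, or None.
- robot.observe(): the state.
- viewer.read_camera(name): name is "side" or "top"; returns the picture (420x560x3 uint8, red, green, blue); there is no depth.
- viewer.camera_info(name): a dict with "camera_matrix" (3x3 intrinsics, pixels), "k1" (the pictures are not rectified: a ray, as slopes to the right and down, at radius r is drawn at 1 + k1 r^2 times it, then the intrinsics apply), "R" (3x3) and "t" (3): a world point X has camera coordinates R X + t. Camera axes: x right, y down, z forward; pixel columns grow to the right and rows downward; lengths in mm; the calibration is good to about 2 mm. A picture is of the moment at which its call begins. camera_info takes no time and is no camera call.
A pose or a line that the arm cannot do raises robot.IKError and nothing moves.
- robot.job_done(): hands the job in; it is judged then, once.
Trained networks look in the newest picture that a camera, given by its name, has taken for a name from the list of things; names that differ only in an ending like _2 or _b are one class to them, and where a whole thing is asked for, a point or a joint stands for the part that bears it (a point fixed in the world has none). Each returns a list of dicts, best first, with "confidence" (0 to 1); they miss things now and then, are a little off and sometimes report something else, mostly with a low value. They report only what shows in the picture. A call takes as long as a camera call. They do not tell look-alikes from the thing itself.
- viewer.silhouettes(name, camera): "mask" (420x560 bool, what is visible of it).
- viewer.pinpoint(name, camera): "at" ([x, y, z] in mm, in the coordinates of the camera as it stood for that picture, good to about 4 mm: a listed point, or the origin of a listed thing).
The state is a dict: "t": time; "joints": joint angles; "joint_velocities": joint speeds; "joint_torque": joint torques, N m; "tcp_pos": TCP position; "tcp_rot": TCP orientation; "contact_force": force on the tool from outside, world axes, zero at the start; "wrist_torque": the same for the moment, N m; "grip_width": opening from 0.0 (shut) to 1.0 (fully open); "grip_force": force on a finger pad.
Only numpy, scipy, OpenCV 4.12 (cv2) and the standard library are available. Lean on these libraries where they do the work, as an engineer would, in place of code of your own. Each camera call takes 0.05 s, during which the arm holds its last target. There are 200 camera calls.

## Working session

There is one attempt and no reset: what is moved stays moved. The work goes in short steps, each a Python script; the robot and the scene stay as the last script left them, time stands still between calls to the robot, and variables do not carry over. Pictures are saved under pics/ and viewed, at most 10 in all, crops included, and the job is handed in when it is done.

```bash
mkdir -p pics; ls
python3 - <<'E'
from cell import robot, viewer
import cv2, numpy as np
for c in ("top","side"):
    im=viewer.read_camera(c); cv2.imwrite(f"pics/{c}0.png",im[:,:,::-1])
    i=viewer.camera_info(c); R=np.array(i["R"]);t=np.array(i["t"])
    print(c,np.array(i["camera_matrix"]).tolist(),i["k1"],(-R.T@t).round(),R[2].round(2))
    for n in ("case","lid","display","corner0","corner1","corner2","corner3","cup","tape","screwdriver","breadboard"):
        print(n,[(np.round(R.T@(np.array(d["at"])-t),1).tolist(),round(d["confidence"],2)) for d in viewer.pinpoint(n,c)])
s=robot.observe();print(s["t"],s["tcp_rot"],s["contact_force"])
E
```

```text
pics
top [[489.2644294428774, 0.0, 273.1970306230214], [0.0, 489.2644294428774, 206.58522468897837], [0.0, 0.0, 1.0]] 0.05082706120838025 [ 487.   56. 1301.] [ 0.06  0.01 -1.  ]
case [([707.5, 7.0, 0.4], 0.53)]
lid [([830.1, 86.6, 8.0], 0.8), ([563.5, -14.3, 61.7], 0.65), ([825.8, -119.6, 15.9], 0.63), ([328.4, -183.2, 21.2], 0.58)]
display [([818.5, -116.7, 17.0], 0.71), ([329.9, -186.5, 26.0], 0.69), ([831.7, 86.4, 18.5], 0.67), ([570.2, -7.3, 66.6], 0.65)]
corner0 [([778.6, 114.1, 14.9], 0.91), ([270.3, -133.9, 23.7], 0.89), ([856.3, -166.7, 16.4], 0.87), ([881.6, -109.7, 19.8], 0.86), ([765.1, -128.1, 19.6], 0.86), ([350.3, -113.5, 22.8], 0.85), ([509.0, 45.1, 67.3], 0.83), ([600.3, 61.4, 65.2], 0.83), ([874.8, 128.0, 18.4], 0.77), ([790.7, -72.3, 13.3], 0.7), ([789.0, 50.1, 12.4], 0.69), ([533.5, -80.1, 67.4], 0.68), ([392.3, -238.6, 25.5], 0.66), ([883.4, 67.6, 16.7], 0.62), ([312.2, -267.3, 22.9], 0.57), ([580.2, -224.7, -2.4], 0.35)]
corner1 [([778.6, 114.1, 14.9], 0.91), ([270.3, -133.9, 23.7], 0.89), ([856.3, -166.7, 16.4], 0.87), ([881.6, -109.7, 19.8], 0.86), ([765.1, -12
[... 3328 characters left out ...]
)]
corner3 [([874.0, 126.4, 13.7], 0.89), ([353.9, -110.6, 25.0], 0.87), ([775.8, 108.7, 14.9], 0.87), ([307.0, -263.7, 24.0], 0.85), ([625.9, -66.1, 66.9], 0.78), ([790.7, -65.7, 17.7], 0.74), ([391.3, -233.7, 19.1], 0.74), ([879.0, -105.1, 18.8], 0.73), ([536.2, -81.4, 66.3], 0.69), ([599.3, 62.7, 68.2], 0.67), ([270.5, -134.7, 22.0], 0.66), ([883.6, 61.7, 14.1], 0.64), ([509.3, 46.2, 70.1], 0.63), ([786.6, 49.6, 16.0], 0.63), ([851.9, -170.8, 15.4], 0.48)]
cup [([579.7, -220.3, 2.9], 0.6)]
tape [([549.5, 208.5, 3.1], 0.76)]
screwdriver [([710.6, 15.1, 1.5], 0.8)]
breadboard [([406.7, -16.8, -1.1], 0.62)]
1.2 [3.83668169e-01 3.11805824e+00 1.06617796e-04] [0.70320593 0.16682862 0.53781025]
```

View pics/top0.png

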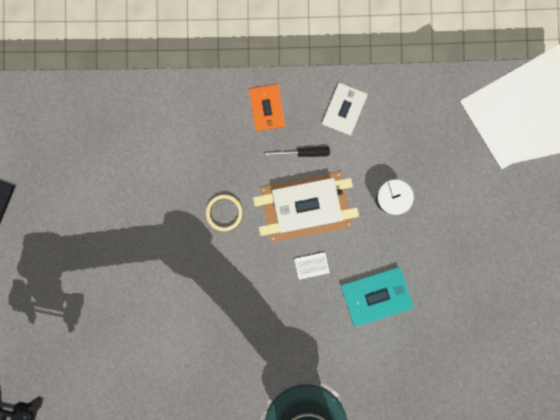

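View pics/side0.png

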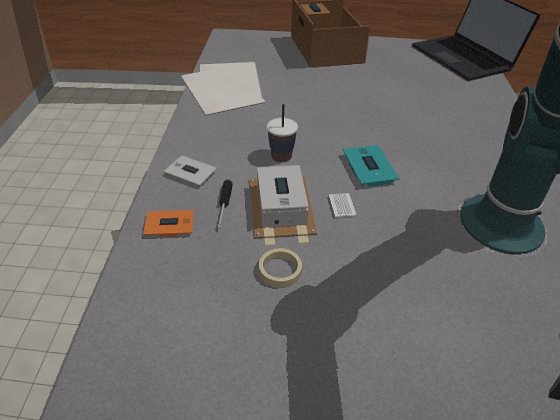

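The top picture shows the grey lid at about (307,205), on the brown taped board. The smaller white look-alike is at (345,108), and there are orange and turquoise decoys. The cup is at (396,197), well clear. Both cameras agree on the four corners around (567,-10), at z≈67 as expected. I'll fit the pose and press the first corner.

```bash
cat > h.py <<'E'
from cell import robot, grip, kin
import numpy as np
# corner0..3 measured (mean of both cameras; corner2 only from side), rigid fit
M=np.array([[509.2,45.7],[534.9,-80.8],[625.9,-66.1],[599.8,62.0]])
L=np.array([[-44,66],[-44,-66],[44,-66],[44,66]],float)
c=M.mean(0); U,_,V=np.linalg.svd(L.T@(M-c)); R=(U@V).T
yaw=np.arctan2(R[1,0],R[0,0]); C=L@R.T+c
def rot(sign=1):   # tool down, closing line along the case's x
    a=(yaw+sign*np.pi/2)/2 if sign>0 else (yaw-np.pi/2)/2+np.pi/2+np.pi/2
    return np.pi*np.array([np.cos(a),np.sin(a),0])
def press(i,rv):
    p=C[i]; out=[]
    robot.servo_line([*p,71],feed=120,rotation=rv)
    f0=robot.observe()["contact_force"][2]
    for z in np.arange(69,54,-1.):
        robot.servo_line([*p,z],feed=25)
        s=robot.observe(); f=s["contact_force"][2]-f0
        out.append((round(s["tcp_pos"][2],1),round(f,1)))
        if abs(f)>22: break
    robot.servo_line([*p,85],feed=100)
    print(i,out,round(robot.observe()["t"],2))
E
python3 - <<'E'
from h import *
print(c,np.degrees(yaw),C.round(1),(C-M).round(1))
q=np.array(robot.observe()["joints"])
best=None
for a in (yaw/2+np.pi/4, yaw/2-np.pi/4):
    rv=np.pi*np.array([np.cos(a),np.sin(a),0])
    k=[kin.ik([*p,z],rv) for p in C for z in (58,130)]
    print(a,[None if x is None else np.round(x,2).tolist() for x in k[::2]])
    if all(x is not None for x in k):
        d=abs(np.array(k[1])-q).max()
        if best is None or d<best[0]: best=(d,rv)
rv=best[1]; np.save("rv.npy",rv)
grip(0.0)
robot.movep([*C[0],130],rv); print(robot.observe()["t"],robot.observe()["tcp_pos"])
press(0,rv)
E
```

```text
[567.45  -9.8 ] 10.91833321657853 [[511.7  46.7]
 [536.7 -82.9]
 [623.2 -66.3]
 [598.2  63.3]] [[ 2.5  1. ]
 [ 1.8 -2.1]
 [-2.7 -0.2]
 [-1.6  1.3]]
0.8806785951270275 [[-0.54, 0.5, 0.47, 2.07, -0.37, 0.65, 0.37], [-0.43, 0.59, 0.68, 2.01, -0.55, 0.73, 0.77], [-0.37, 0.68, 0.59, 1.8, -0.5, 0.82, 0.65], [-0.54, 0.63, 0.51, 1.86, -0.42, 0.76, 0.39]]
-0.690117731667869 [[-1.07, 0.98, 1.34, 2.1, -1.13, 1.11, -2.1], [-0.8, 1.02, 1.34, 2.03, -1.14, 1.15, -1.88], [-0.75, 1.12, 1.33, 1.82, -1.17, 1.25, -2.0], [-0.99, 1.09, 1.33, 1.88, -1.16, 1.22, -2.19]]
4.9917 [511.86812848  47.89675269 130.00845803]
0 [(np.float64(69.5), np.float64(-1.2)), (np.float64(68.1), np.float64(-0.7)), (np.float64(67.0), np.float64(-0.3)), (np.float64(66.1), np.float64(2.0)), (np.float64(65.1), np.float64(3.5)), (np.float64(64.0), np.float64(2.7)), (np.float64(62.6), np.float64(-1.8)), (np.float64(61.9), np.float64(1.0)), (np.float64(61.5), np.float64(7.0)), (np.float64(61.2), np.float64(14.8)), (np.float64(61.0), np.float64(23.6))] 8.79
```

Corner 0 gave way with a force drop at about 63 mm, then met the solid rim at 61 mm. I'll press the others the same way.

Run:
```python
from h import *
from cell import viewer
import cv2
rv=np.load("rv.npy")
for i in (1,2,3):
    robot.servo_line([*C[i],85],feed=150); press(i,rv)
robot.servo_line([*C[3],160],feed=200)
robot.movep([450,300,230],rv)
for cam in ("top","side"):
    im=viewer.read_camera(cam)
    i=viewer.camera_info(cam); Rc=np.array(i["R"]);t=np.array(i["t"])
    for n in ("lid","corner0"):
        w=[Rc.T@(np.array(d["at"])-t) for d in viewer.pinpoint(n,cam)]
        print(cam,n,[p.round(1).tolist() for p in w if np.hypot(*(p[:2]-c))<110])
    if cam=="side": cv2.imwrite("pics/side1.png",cv2.resize(im[140:260,220:340,::-1],(600,600),interpolation=cv2.INTER_CUBIC))
print(robot.observe()["t"])
```

```text
1 [(np.float64(69.2), np.float64(0.2)), (np.float64(68.1), np.float64(0.3)), (np.float64(67.1), np.float64(0.1)), (np.float64(66.1), np.float64(1.4)), (np.float64(65.1), np.float64(3.5)), (np.float64(63.8), np.float64(0.3)), (np.float64(62.6), np.float64(-0.5)), (np.float64(61.9), np.float64(-0.1)), (np.float64(61.5), np.float64(6.0)), (np.float64(61.2), np.float64(12.7)), (np.float64(61.0), np.float64(20.8)), (np.float64(60.8), np.float64(27.6))] 13.51
2 [(np.float64(69.3), np.float64(-0.3)), (np.float64(68.1), np.float64(-0.8)), (np.float64(67.1), np.float64(0.2)), (np.float64(66.2), np.float64(1.8)), (np.float64(65.3), np.float64(3.8)), (np.float64(64.3), np.float64(4.2)), (np.float64(62.2), np.float64(-0.6)), (np.float64(61.6), np.float64(-0.0)), (np.float64(61.0), np.float64(1.3)), (np.float64(60.8), np.float64(8.5)), (np.float64(60.7), np.float64(14.5)), (np.float64(60.6), np.float64(18.8)), (np.float64(60.4), np.float64(27.4))] 18.19
3 [(np.float64(69.1), np.float64(-0.7)), (np.float64(68.1), np.float64(-1.0)), (np.float64(67.0), np.float64(-1.3)), (np.float64(66.1), np.float64(-0.4)), (np.float64(65.1), np.float64(0.7)), (np.float64(64.1), np.float64(0.2)), (np.float64(62.4), np.float64(-1.1)), (np.float64(61.7), np.float64(-1.6)), (np.float64(60.9), np.float64(-0.6)), (np.float64(60.5), np.float64(3.2)), (np.float64(60.4), np.float64(10.7)), (np.float64(60.3), np.float64(18.9)), (np.float64(60.3), np.float64(25.3))] 23.18
top lid [[566.1, -14.4, 54.2]]
top corner0 [[533.5, -81.3, 58.4], [598.5, 63.8, 59.0], [507.9, 50.0, 56.3], [617.7, -66.0, 59.8]]
side lid [[562.2, -12.4, 53.0]]
side corner0 [[600.4, 65.7, 62.4], [514.1, 48.3, 60.7]]
25.1083
```

View pics/side1.png

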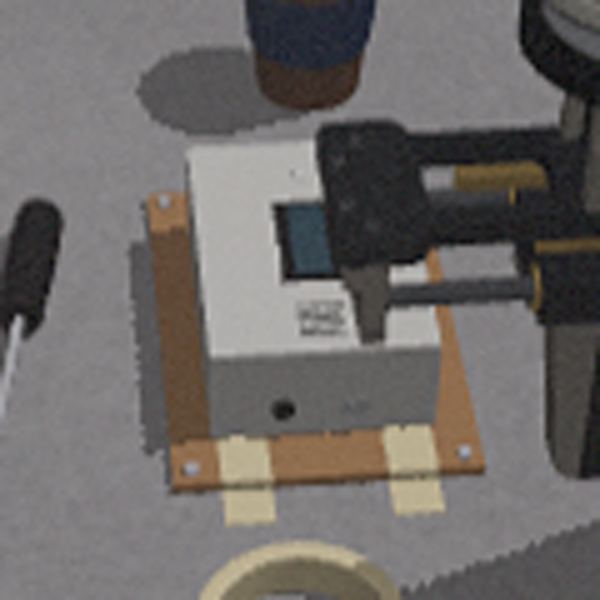

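The picture shows the lid flush on the case. The edge at about (210–440, 350) has no gap, and the hand hangs high in front of the camera. All four corners measure about 56–62 mm, so I'm handing in.

```bash
python3 -c "
from cell import robot
print(robot.observe()['contact_force']); print(robot.job_done())"
```

```text
[-0.88370349 -0.36662297 -0.6251456 ]
the job is handed in; nothing more can be done
None
```

All four corners were pressed until the force dropped and the fingertip met the solid rim, the lid looks flush in the side camera picture, the hand is clear, and I handed the job in at about 25 s of the 38 s allowed; no verdict came back.

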